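Set the swivelling draining rack and load the sample boats

ROBOT

A 6-joint arm with a two-finger parallel gripper is mounted at the origin on the work surface. World frame = base frame: x ahead of the robot, y to its left, z up, the work surface at z = 0. Lengths are in mm, angles in rad, forces in N, time in s.
With the tool pointing down it reaches from about 275 to 975 mm from the base axis. Payload 8.4 kg.
Tool frame: the origin (TCP) lies where the fingers leave the gripper's body, on its centre line; the fingertips stand 88 mm ahead of it and the grasp point (between the pads) lies 69 mm ahead of it; x points along the fingers, z is the direction in which the jaws open and shut, and the axes are right-handed (so a half turn about x gives the same grasp; the last joint's range is limited). The gripper opens to 92 mm and grips with 3 to 60 N. Pads are 20 mm wide; open, the fingers measure 128 mm over their backs; the gripper's body (75 mm by 189 mm) begins 69 mm behind the grasp point.
Start: joints at [-1.335, 0.353, 1.633, -0, 1.155, -0.002], TCP at [147.227, -607.415, 302.683] pointing down, gripper open.
Joint ranges: [-2.63, 2.63], [-0.92, 2.1], [0.06, 2.66], [-1.3, 4.44], [0, 2.69], [-3.02, 3.02]. Speed limits (rad/s): [2.22, 2.22, 2.79, 3.14, 3.14, 3.14].

INTERFACE

Orientations are given as [roll, pitch, yaw] about the fixed x, y, z axes, in that order (R = Rz(yaw) Ry(pitch) Rx(roll)).
In Python, from rig import status, viewer, order gives the robot as it stands. The module is installed in compiled form; this text tells all that it offers.
- The arm moves only by the tool step_arm, never from a script. Its argument "series" is one flat list of numbers, 7 for each row, row after row: the turn, a rotation vector about the tool's x, y, z in rad, then the shift along the tool's x, y, z in mm, then the finger opening in mm, from 0 to 91.9. In form: [ax, ay, az, tx, ty, tz, grip, ax, ay, az, tx, ty, tz, grip, ...]. A call has 1 to 12 rows; each row is the pose to reach, as a shift and turn from the pose commanded when the call began, along the tool's axes at that moment; what a row does not reach only later rows make up. A row lasts 1/8 s, in which the tool goes at most 62.5 mm and 10.7 degrees, less where a joint would pass 70% of its speed; a pose out of reach is approached as far as the arm can. A call with a gripper value outside its range is refused whole. The fingers move at their own pace and stop on an object; the grip force is fixed at half the most. Time passes only in rows, so rows that repeat a pose let the fingers close. It gives the time, the measured TCP pose, the force and the opening at its end, in the units of the state.
- status.observe(): the state, without advancing time (a new reading comes with each control period).
- viewer.snapshot(name): name is "side" or "top" or "wrist"; returns (picture, depth): 400x640x3 uint8, blue, green, red; 400x640 float32, mm along the optical axis (not along the pixel's ray), 0 where there is no reading.
- viewer.get_calibration(name): a dict with "camera_matrix" (3x3 intrinsics, pixels), "rvec" (rotation vector, rad) and "tvec" (3), from world to camera coordinates, as OpenCV has them; the wrist camera has in their place "tool_from_camera" (4x4, takes a point from camera to tool coordinates, whose origin is the TCP and whose axes are the tool frame's). Camera axes: x right, y down, z forward; pixel columns grow to the right and rows downward; lengths in mm; the calibration is good to about 2 mm. The wrist camera is an equidistant fisheye: a pixel r from the principal point sees the ray r / f radians off the axis. A picture is of the moment at which its call begins: read the wrist's pose just before it. get_calibration takes no time and is no camera call.
- order.finish_job(): hands the job in, once; it reports no verdict.
Trained networks look in the newest picture that a camera, given by its name, has taken for a name from the list of things; names that differ only in an ending like _2 or _b are one class to them, and where a whole thing is asked for, a point or a joint stands for the part that bears it (a point fixed in the world has none). Each returns a list of dicts, best first, with "p" (0 to 1); they miss things now and then, are a little off and sometimes report something else, mostly with a low value. They report only what shows in the picture. A call takes as long as a camera call. They do not tell look-alikes from the thing itself.
- viewer.look_for(camera, target): "pixel" ([row, column] in pixels, amid what is visible of it).
- viewer.landmark_of(camera, target): "pixel" ([row, column] in pixels: a listed point, or the origin of a listed thing).
The state is a dict: "time_s": time; "joints": joint angles; "qvel": joint speeds; "effort": joint torques, N m; "tool_pos": TCP position; "tcp_rot": TCP orientation; "wrist_force": force on the tool from outside, world axes, zero at the start; "ft_torque": the same for the moment, N m; "grip_width": finger opening in mm.
Only numpy, scipy, OpenCV 4.12 (cv2) and the standard library are available. Lean on these libraries where they do the work, as an engineer would, in place of code of your own. Each camera call takes 0.05 s, during which the arm holds its last target. There are 200 camera calls.

TASK

Get the rinsed white sample boats drying: loosen the clamp knob on top of the swivelling draining rack, swing the rack by its upright handle until its pointer stands on the one long, thick mark of the arc, and tighten the knob fully again. Only then set every boat, fin up, on the rack, each on a narrow sloping shelf of its own, lying flat on it, centred across it, with one short end down by the lip. When all are on, flip the lever of the blower's switch box over, away from the robot, and leave the other things on the bench alone.

Things in the scene. Friction and masses are not known exactly. Their poses are not given: they have to be found in the camera images.
- rack_base: Fixed base of the draining rack: dark round foot 150 mm across with a raised aluminium arc (175 to 220 mm from the axis, top 29 mm high) with short tick marks and one long thick mark. Origin on the swivel axis at bench level, z up; its y axis points from the swivel axis to the arc's middle.
- mark (a point): Middle of the long thick black mark on the arc, 199 mm from the swivel axis, 30 mm high. It lies where the rack joint reads 0.45.
- rack (a joint): Swivel angle of the rack in rad, anticlockwise from above is positive, range -0.95 to 0.95. At 0 the handle end points along the base's y axis; 0.45 is exactly on the long mark. Clamped it is held fast (to about 18 N at the handle); loose it turns with about 1 N at the handle and stays where left.
- handle (a point): Point on the rack's upright round black handle, 16 mm in diameter, standing 172 mm from the swivel axis at the pointer end of the beam; top 102 mm, foot 48 mm above the bench (beam top), this point on its centreline 85 mm high. Moves with the rack.
- clamp (a joint): Angle of the clamp knob on the swivel axis, in rad: 0 is fully tight (stop), it loosens anticlockwise from above to 1.5 (stop). It grips the rack below about 0.6; counts as loosened above 0.9 and as tight below 0.25. Friction about 0.2 to 0.4 N m; stays where left.
- clamp_bar (a point): Clamp knob's grip: upright black bar 46 mm long (along this frame's x axis), 14 mm thick (y), from 88 to 124 mm above the bench, over a round collar of 44 mm diameter. This point is on the swivel axis 114 mm high; the frame turns with the knob.
- shelf1 (a point): Narrow sloping shelf, 24 mm wide, 118 mm from the swivel axis, away from the handle. Origin on its surface where the middle of a boat's underside belongs, 66 mm up; x uphill (15 deg), y along the beam to the handle, z square to the surface. Lip 8 mm high, inner face at x=-32 mm; surface ends at x=+45. Divider plates 3 mm thick, 12 mm above the surface, at y=+28 and -28 mm, x=-31 to +41. Moves with rack.
- shelf2 (a point): Narrow sloping shelf, 24 mm wide, 62 mm from the swivel axis, away from the handle. Origin on its surface where the middle of a boat's underside belongs, 66 mm up; x uphill (15 deg), y along the beam to the handle, z square to the surface. Lip 8 mm high, inner face at x=-32 mm; surface ends at x=+45. Divider plates 3 mm thick, 12 mm above the surface, at y=+28 and -28 mm, x=-31 to +41. Moves with rack.
- shelf3 (a point): Narrow sloping shelf, 24 mm wide, 62 mm from the swivel axis, handle side. Origin on its surface where the middle of a boat's underside belongs, 66 mm up; x uphill (15 deg), y along the beam to the handle, z square to the surface. Lip 8 mm high, inner face at x=-32 mm; surface ends at x=+45. Divider plates 3 mm thick, 12 mm above the surface, at y=+28 and -28 mm, x=-31 to +41. Moves with rack.
- shelf4 (a point): Narrow sloping shelf, 24 mm wide, 118 mm from the swivel axis, handle side. Origin on its surface where the middle of a boat's underside belongs, 66 mm up; x uphill (15 deg), y along the beam to the handle, z square to the surface. Lip 8 mm high, inner face at x=-32 mm; surface ends at x=+45. Divider plates 3 mm thick, 12 mm above the surface, at y=+28 and -28 mm, x=-31 to +41. Moves with rack.
- boat1: White ceramic sample boat, about 0.13 kg: tray 64 (x) x 40 (y) x 13 mm high with 4 mm walls and floor, and an upright fin in the middle to grip, 12 mm thick (x), 30 mm wide (y), top 42 mm above the underside. Origin at the centre of the underside, z up towards the fin. Both ends are alike. Absent if its pose is None from the start.
- boat2: White ceramic sample boat, about 0.13 kg: tray 64 (x) x 40 (y) x 13 mm high with 4 mm walls and floor, and an upright fin in the middle to grip, 12 mm thick (x), 30 mm wide (y), top 42 mm above the underside. Origin at the centre of the underside, z up towards the fin. Both ends are alike. Absent if its pose is None from the start.
- boat3: White ceramic sample boat, about 0.13 kg: tray 64 (x) x 40 (y) x 13 mm high with 4 mm walls and floor, and an upright fin in the middle to grip, 12 mm thick (x), 30 mm wide (y), top 42 mm above the underside. Origin at the centre of the underside, z up towards the fin. Both ends are alike. Absent if its pose is None from the start.
- boat4: White ceramic sample boat, about 0.13 kg: tray 64 (x) x 40 (y) x 13 mm high with 4 mm walls and floor, and an upright fin in the middle to grip, 12 mm thick (x), 30 mm wide (y), top 42 mm above the underside. Origin at the centre of the underside, z up towards the fin. Both ends are alike. Absent if its pose is None from the start.
- switch (a joint): Lever of the blower's switch box, rad: 0 off (leaning 0.5 rad towards the robot), 1.0 on (leaning 0.5 rad away); on above 0.8. Hinge along y, 22 mm above the bench in the middle of the box (70 x 50 x 25 mm); about 1 N at the ball turns it and stops hold it at both ends, it stays where left.
- switch_tip (a point): Centre of the lever's black ball, 26 mm in diameter, 75 mm from the hinge. The frame turns with the lever; its y axis is the hinge line (level, to the robot's left), and the ball is pushed along y cross up, away from the robot.
- weighing_jar: Small amber jar, 36 mm across, 50 mm high, among the boats; leave alone. Origin under its centre.
- wash_bottle: White bottle, 64 mm across, 160 mm high; leave alone.
- reagent_jar: Amber jar with paper label, 68 mm across, 90 mm high; leave alone.
- mortar: White bowl, 100 mm across, 55 mm high; leave alone.
- beaker: Glass beaker, 66 mm across, 80 mm high; leave alone.
- petri: Clear flat dish, 90 mm across, 15 mm high; leave alone.
- spatula: Thin steel lab spatula, 155 mm long, lying flat; leave alone.
Things that resemble listed ones, but are neither listed nor needed, are in the scene too. Leave any blue or turquoise look-alike of the boat2 alone.

How it is judged (in metres and radians):
On the way, in this order (a step that is already met when the one before it is completed fails the run):
1. The clamp knob is loosened (value of joint clamp above 0.9 rad), for 0.2 s.
2. The rack is swung to the long mark with the knob still loose (value of joint rack between 0.39 and 0.51 rad and value of joint clamp above 0.9 rad), for 0.2 s.
3. The clamp knob is tight again with the rack on the mark (value of joint rack between 0.39 and 0.51 rad and value of joint clamp below 0.25 rad), for 0.2 s.
4. Every boat lies on a shelf of its own (((x of boat1 in the frame of shelf1 between -0.008 and 0.014 m and y of boat1 in the frame of shelf1 between -0.011 and 0.011 m and z of boat1 in the frame of shelf1 between -0.006 and 0.007 m and angle between the z axis of boat1 and the z axis of shelf1, either way round below 0.12 rad and angle between the x axis of boat1 and the x axis of shelf1, either way round below 0.25 rad) or (x of boat1 in the frame of shelf2 between -0.008 and 0.014 m and y of boat1 in the frame of shelf2 between -0.011 and 0.011 m and z of boat1 in the frame of shelf2 between -0.006 and 0.007 m and angle between the z axis of boat1 and the z axis of shelf2, either way round below 0.12 rad and angle between the x axis of boat1 and the x axis of shelf2, either way round below 0.25 rad) or (x of boat1 in the frame of shelf3 between -0.008 and 0.014 m and y of boat1 in the frame of shelf3 between -0.011 and 0.011 m and z of boat1 in the frame of shelf3 between -0.006 and 0.007 m and angle between the z axis of boat1 and the z axis of shelf3, either way round below 0.12 rad and angle between the x axis of boat1 and the x axis of shelf3, either way round below 0.25 rad) or (x of boat1 in the frame of shelf4 between -0.008 and 0.014 m and y of boat1 in the frame of shelf4 between -0.011 and 0.011 m and z of boat1 in the frame of shelf4 between -0.006 and 0.007 m and angle between the z axis of boat1 and the z axis of shelf4, either way round below 0.12 rad and angle between the x axis of boat1 and the x axis of shelf4, either way round below 0.25 rad)) and ((x of boat2 in the frame of shelf1 between -0.008 and 0.014 m and y of boat2 in the frame of shelf1 between -0.011 and 0.011 m and z of boat2 in the frame of shelf1 between -0.006 and 0.007 m and angle between the z axis of boat2 and the z axis of shelf1, either way round below 0.12 rad and angle between the x axis of boat2 and the x axis of shelf1, either way round below 0.25 rad) or (x of boat2 in the frame of shelf2 between -0.008 and 0.014 m and y of boat2 in the frame of shelf2 between -0.011 and 0.011 m and z of boat2 in the frame of shelf2 between -0.006 and 0.007 m and angle between the z axis of boat2 and the z axis of shelf2, either way round below 0.12 rad and angle between the x axis of boat2 and the x axis of shelf2, either way round below 0.25 rad) or (x of boat2 in the frame of shelf3 between -0.008 and 0.014 m and y of boat2 in the frame of shelf3 between -0.011 and 0.011 m and z of boat2 in the frame of shelf3 between -0.006 and 0.007 m and angle between the z axis of boat2 and the z axis of shelf3, either way round below 0.12 rad and angle between the x axis of boat2 and the x axis of shelf3, either way round below 0.25 rad) or (x of boat2 in the frame of shelf4 between -0.008 and 0.014 m and y of boat2 in the frame of shelf4 between -0.011 and 0.011 m and z of boat2 in the frame of shelf4 between -0.006 and 0.007 m and angle between the z axis of boat2 and the z axis of shelf4, either way round below 0.12 rad and angle between the x axis of boat2 and the x axis of shelf4, either way round below 0.25 rad)) and ((x of boat3 in the frame of shelf1 between -0.008 and 0.014 m and y of boat3 in the frame of shelf1 between -0.011 and 0.011 m and z of boat3 in the frame of shelf1 between -0.006 and 0.007 m and angle between the z axis of boat3 and the z axis of shelf1, either way round below 0.12 rad and angle between the x axis of boat3 and the x axis of shelf1, either way round below 0.25 rad) or (x of boat3 in the frame of shelf2 between -0.008 and 0.014 m and y of boat3 in the frame of shelf2 between -0.011 and 0.011 m and z of boat3 in the frame of shelf2 between -0.006 and 0.007 m and angle between the z axis of boat3 and the z axis of shelf2, either way round below 0.12 rad and angle between the x axis of boat3 and the x axis of shelf2, either way round below 0.25 rad) or (x of boat3 in the frame of shelf3 between -0.008 and 0.014 m and y of boat3 in the frame of shelf3 between -0.011 and 0.011 m and z of boat3 in the frame of shelf3 between -0.006 and 0.007 m and angle between the z axis of boat3 and the z axis of shelf3, either way round below 0.12 rad and angle between the x axis of boat3 and the x axis of shelf3, either way round below 0.25 rad) or (x of boat3 in the frame of shelf4 between -0.008 and 0.014 m and y of boat3 in the frame of shelf4 between -0.011 and 0.011 m and z of boat3 in the frame of shelf4 between -0.006 and 0.007 m and angle between the z axis of boat3 and the z axis of shelf4, either way round below 0.12 rad and angle between the x axis of boat3 and the x axis of shelf4, either way round below 0.25 rad)) and ((x of boat4 in the frame of shelf1 between -0.008 and 0.014 m and y of boat4 in the frame of shelf1 between -0.011 and 0.011 m and z of boat4 in the frame of shelf1 between -0.006 and 0.007 m and angle between the z axis of boat4 and the z axis of shelf1, either way round below 0.12 rad and angle between the x axis of boat4 and the x axis of shelf1, either way round below 0.25 rad) or (x of boat4 in the frame of shelf2 between -0.008 and 0.014 m and y of boat4 in the frame of shelf2 between -0.011 and 0.011 m and z of boat4 in the frame of shelf2 between -0.006 and 0.007 m and angle between the z axis of boat4 and the z axis of shelf2, either way round below 0.12 rad and angle between the x axis of boat4 and the x axis of shelf2, either way round below 0.25 rad) or (x of boat4 in the frame of shelf3 between -0.008 and 0.014 m and y of boat4 in the frame of shelf3 between -0.011 and 0.011 m and z of boat4 in the frame of shelf3 between -0.006 and 0.007 m and angle between the z axis of boat4 and the z axis of shelf3, either way round below 0.12 rad and angle between the x axis of boat4 and the x axis of shelf3, either way round below 0.25 rad) or (x of boat4 in the frame of shelf4 between -0.008 and 0.014 m and y of boat4 in the frame of shelf4 between -0.011 and 0.011 m and z of boat4 in the frame of shelf4 between -0.006 and 0.007 m and angle between the z axis of boat4 and the z axis of shelf4, either way round below 0.12 rad and angle between the x axis of boat4 and the x axis of shelf4, either way round below 0.25 rad))), for 0.2 s.
5. The blower's lever is flipped on (value of joint switch above 0.8 rad), for 0.2 s.
At the end, for the whole second after the job is handed in: Rack within 0.06 rad of the long mark, clamp joint below 0.25, every present boat at rest, fin up, flat (within 0.12 rad) and square (within 0.25 rad) on a shelf of its own, its middle within 11 mm across the shelf and no more than 14 mm short of the lip, blower lever above 0.8 rad (all of step 3 and all of step 4 and linear speed of each of boat1, boat2, boat3, boat4 below 0.02 m/s and value of joint switch above 0.8 rad); the robot touches nothing.
It fails at once if A boat rests on the rack while the clamp is loose (value of joint clamp above 0.6 rad and contact force between any of boat1, boat2, boat3, boat4 and rack above 0.3 N).
It fails at once if The small jar among the boats is knocked over or pushed more than 8 cm (angle between weighing_jar's own z axis and vertical above 0.7 rad or distance of weighing_jar from where it was at the start of the episode above 0.08 m).
It fails at once if Another bystander is moved more than 4 cm (distance of any of wash_bottle, reagent_jar, mortar, beaker, petri, spatula from where it was at the start of the episode above 0.04 m).
Of boat1, boat2, boat3, boat4 only 3 to 4 are there at a start; the rules pass over those that are not, and their reading is None.
At some moment in a run one of boat1, boat2, boat3, boat4 may be knocked a few centimetres aside while the robot is not near it.
It also fails if it takes over 208 s, if anything falls off the work surface, if the arm or the gripper's body presses on something with over 40 N, if the wrist force passes 120 N, or if a joint passes its speed limit or range.

## Working session

There is one attempt and no reset: what is moved stays moved. The work goes in short steps, Python scripts to look and compute and a tool call to move; the robot and the scene stay as the last step left them, time stands still between calls to the robot, and variables do not carry over. Pictures are saved under pics/ and viewed, about 12 in all and at most 16, crops included, and the job is handed in when it is done.

Besides the shell and the picture viewer there is one more tool, called after ">>>" in YAML: its name, and indented under it one key for each argument. step_arm: Moves the arm, as the interface text tells. Its arguments: {"type":"object","properties":{"series":{"type":"array","items":{"type":"number"}}},"required":["series"]}

```bash
mkdir -p pics; cat > h.py <<'E'
import numpy as np, cv2
from scipy.spatial.transform import Rotation as R
from rig import status, viewer, order
def cal(n):
    c=viewer.get_calibration(n); return c
def w2p(n,P):
    c=cal(n); p,_=cv2.projectPoints(np.array(P,float).reshape(-1,3),np.array(c['rvec'],float),np.array(c['tvec'],float),np.array(c['camera_matrix'],float),None); return p.reshape(-1,2)[:,::-1]
def ray(n,px):
    c=cal(n);K=np.array(c['camera_matrix']);Rm=cv2.Rodrigues(np.array(c['rvec'],float))[0];t=np.array(c['tvec'],float).ravel()
    d=np.linalg.inv(K)@np.array([px[1],px[0],1.0]); return -Rm.T@t, Rm.T@d
def atz(n,px,z):
    o,d=ray(n,px); return o+d*(z-o[2])/d[2]
def dep(n,px,D):
    o,d=ray(n,px); return o+d*D[int(round(px[0])),int(round(px[1]))]
def pose():
    s=status.observe(); return np.array(s['tool_pos']),R.from_euler('xyz',s['tcp_rot']),s
E
python3 - <<'E'
from h import *
s=status.observe();print(s)
for n in('side','top'):
    p,d=viewer.snapshot(n);cv2.imwrite(f'pics/{n}0.png',p);np.save(f'{n}0.npy',d)
    print(n,cal(n))
    for t in ('boat1','rack_base','handle','clamp_bar','mark','switch_tip','weighing_jar','shelf1','shelf4'):
        print(t,[( [round(float(v)) for v in q['pixel']],round(q['p'],2), atz(n,q['pixel'],{'handle':85,'clamp_bar':114,'mark':30,'switch_tip':88,'shelf1':66,'shelf4':66}.get(t,0)).round()[:2]) for q in viewer.landmark_of(n,t)][:7])
print(viewer.get_calibration('wrist'))
E
```

```text
{'time_s': 0.0, 'joints': array([-1.33541735e+00,  3.53636526e-01,  1.63414187e+00, -1.28041521e-05,
        1.15519602e+00, -2.42662344e-03]), 'qvel': array([-9.86408316e-05, -2.23024700e-03,  1.76729382e-03,  9.36308966e-04,
       -1.74924659e-04,  8.93291547e-04]), 'effort': array([-1.47206989e-03, -5.93844938e+01, -3.34221947e+01,  6.93806028e-02,
        2.33956065e-02, -1.55130624e-04]), 'tool_pos': array([ 147.12370659, -607.04588003,  301.96756291]), 'tcp_rot': array([-3.13554694,  1.56941451,  1.81465282]), 'wrist_force': array([ 0.26412208, -0.02737599, -0.05824822]), 'ft_torque': array([-0.00097433, -0.01481457,  0.04398442]), 'grip_width': 92.0097223609733}
side {'camera_matrix': array([[362.7694784 ,   0.        , 314.34311133],
       [  0.        , 362.7694784 , 197.44265786],
       [  0.        ,   0.        ,   1.        ]]), 'rvec': array([ 2.16560436, -0.3565085 ,  0.18589474]), 'tvec': array([-503.86197842,  169.64447998, 1027.7672146 ])}
boat1 [([277, 301], 0.95, array([ 420., -221.])), ([312, 322], 0.79, array([ 435., -344.])), ([295, 383], 0.65, array([ 598.,
[... 2297 characters left out ...]
 [([204, 273], 0.95, array([552., 186.])), ([219, 338], 0.74, array([495., -39.])), ([214, 321], 0.63, array([513.,  20.])), ([207, 288], 0.58, array([541., 132.]))]
{'camera_matrix': array([[309.70691629,   0.        , 314.97878034],
       [  0.        , 309.70691629, 198.97359974],
       [  0.        ,   0.        ,   1.        ]]), 'tool_from_camera': array([[ 1.41779323e-03, -2.60953030e-01,  9.65350457e-01,
        -8.21923509e+01],
       [-1.96802847e-04, -9.65351482e-01, -2.60953018e-01,
         7.38991806e+01],
       [ 9.99998976e-01,  1.79993704e-04, -1.42002510e-03,
        -6.06431787e-01],
       [ 0.00000000e+00,  0.00000000e+00,  0.00000000e+00,
         1.00000000e+00]])}
```

```bash
python3 - <<'E'
import cv2
p=cv2.imread('pics/top0.png');cv2.imwrite('pics/t1.png',cv2.resize(p[110:310,220:500],None,fx=2.85,fy=2.85,interpolation=cv2.INTER_CUBIC))
p=cv2.imread('pics/side0.png');cv2.imwrite('pics/s1.png',cv2.resize(p[130:400,190:460],None,fx=2.2,fy=2.2,interpolation=cv2.INTER_CUBIC))
E
```

```text
(no output)
```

View pics/t1.png

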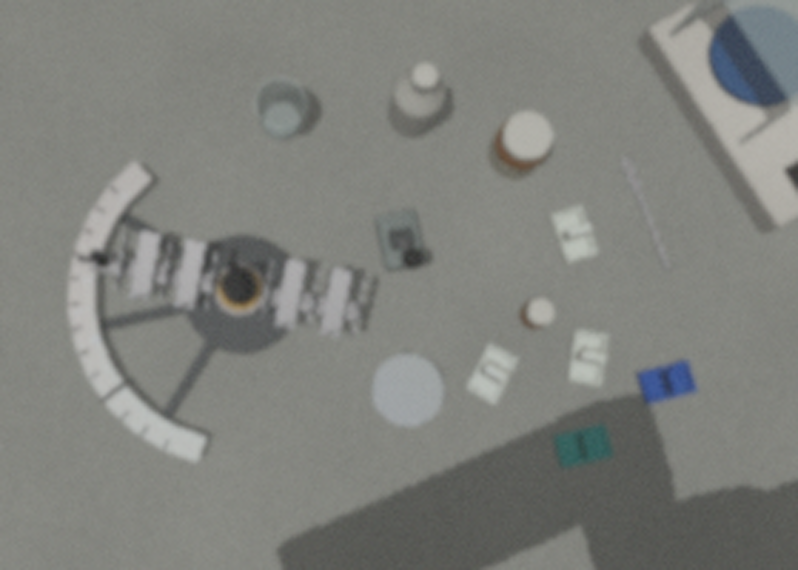

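View pics/s1.png

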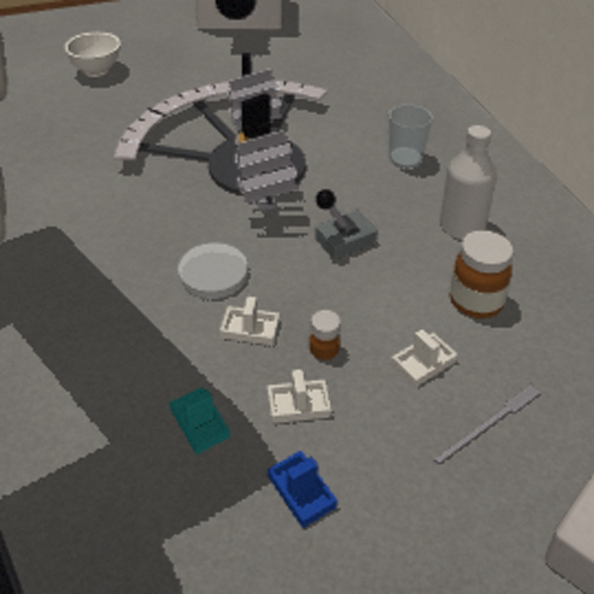

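Top and side views: three white boats at top-image pixels (243,388), (236,427) and (191,420). The look-alikes are blue (244,454) and turquoise (267,424), plus the amber jar (218,404). The handle is at (201,255), the knob at (210,303), the long mark at (247,259) and the lever ball at (199,366). Next I'll go closer with the wrist camera.

```bash
cat >> h.py <<'E'
def Rdown(psi):
    c,s=np.cos(psi),np.sin(psi); return R.from_matrix(np.array([[0,-s,c],[0,c,s],[-1,0,0]]))
def psi_now():
    p,r,s=pose(); z=r.as_matrix()[:,2]; return np.arctan2(z[1],z[0])
def go(P,Rt,grasp=True,rel=None):
    """row from current (or rel=(p,r)) pose so that grasp point (or TCP) is at P with rotation Rt"""
    p,r=rel or pose()[:2]; P=np.array(P,float)
    if grasp: P=P-Rt.apply([69,0,0])
    tv=r.inv().apply(P-p); rv=(r.inv()*Rt).as_rotvec(); return rv.round(3).tolist()+tv.round(1).tolist()
def wp(px,z,T=None):
    """wrist pixel -> world at height z"""
    p,r=T or pose()[:2]; c=cal('wrist');K=np.array(c['camera_matrix']);M=np.array(c['tool_from_camera'])
    u=np.array([px[1]-K[0,2],px[0]-K[1,2]])/K[0,0]; th=np.hypot(*u); k=np.sin(th)/th if th>1e-9 else 1
    d=r.apply(M[:3,:3]@np.array([u[0]*k,u[1]*k,np.cos(th)])); o=p+r.apply(M[:3,3]); return o+d*(z-o[2])/d[2]
def w2w(P,T=None):
    p,r=T or pose()[:2]; c=cal('wrist');K=np.array(c['camera_matrix']);M=np.array(c['tool_from_camera'])
    q=(r.inv().apply(np.array(P,float).reshape(-1,3)-p)-M[:3,3])@M[:3,:3]
    th=np.arctan2(np.hypot(q[:,0],q[:,1]),q[:,2]); n=np.hypot(q[:,0],q[:,1])+1e-9
    return np.c_[K[1,2]+K[0,0]*th*q[:,1]/n, K[0,2]+K[0,0]*th*q[:,0]/n]
E
python3 - <<'E'
from h import *
print('psi',psi_now(),pose()[1].as_matrix().round(3))
print('mark',atz('top',(247.5,259.3),30))
for P,ps in (([440,-270,420],None),([440,120,420],None)):
    print(go(P,Rdown(psi_now()) if ps is None else Rdown(ps),False))
E
```

```text
psi -1.3329869025346972 [[-0.     0.972  0.236]
 [ 0.     0.236 -0.972]
 [-1.     0.    -0.   ]]
mark [404.41395401 236.64311726  30.        ]
[-0.0, -0.0, -0.0, -117.3, 364.0, -258.9]
[-0.0, -0.0, -0.0, -117.3, 455.9, -638.0]
```

>>> step_arm:
  series: [0, 0, 0, -117, 460, -210, 91, 0, 0, 0, -117, 460, -210, 91, 0, 0, 0, -117, 460, -210, 91, 0, 0, 0, -117, 460, -210, 91, 0, 0, 0, -117, 460, -210, 91, 0, 0, 0, -117, 460, -210, 91, 0, 0, 0, -117, 460, -210, 91, 0, 0, 0, -117, 460, -210, 91, 0, 0, 0, -117, 460, -210, 91, 0, 0, 0, -117, 460, -210, 91]

```text
time_s: 2.25
tool_pos: [545.2, -294.5, 419.5]
tcp_rot: [-1.158, 1.57, -2.489]
wrist_force: [-0.2, -0.7, 0.7]
grip_width: 90.9
```

```bash
cat > look.py <<'E'
from h import *
import sys
def look(name,ts,zs={}):
    T=pose()[:2]; p,d=viewer.snapshot('wrist');cv2.imwrite(f'pics/{name}.png',p);np.save(name+'.npy',d)
    import pickle; pickle.dump((T[0],T[1].as_quat()),open(name+'.pkl','wb'))
    print(T[0].round(1),psi_now().round(3))
    for t in ts:
        print(t,[([round(float(v),1) for v in q['pixel']],round(q['p'],2),wp(q['pixel'],zs.get(t,0),T).round(1)[:2].tolist()) for q in viewer.landmark_of('wrist',t)][:6])
if __name__=='__main__':
    Z=dict(handle=85,clamp_bar=114,mark=30,switch_tip=88,shelf1=66)
    look(sys.argv[1],sys.argv[2:],Z)
E
python3 look.py w1 boat1 weighing_jar switch_tip
```

```text
[ 545.2 -294.5  419.5] -1.332
boat1 [([223.0, 264.2], 0.94, [421.9, -232.7]), ([224.5, 336.5], 0.91, [449.3, -354.8]), ([255.1, 377.8], 0.81, [409.5, -443.5]), ([141.2, 348.8], 0.77, [592.1, -338.2]), ([282.7, 308.1], 0.76, [325.0, -333.8]), ([159.7, 148.1], 0.68, [484.5, 2.2])]
weighing_jar [([188.2, 307.2], 0.55, [499.7, -291.0])]
switch_tip [([138.7, 201.0], 0.76, [554.7, -127.6]), ([162.5, 147.1], 0.18, [503.2, -45.5])]
```

```bash
python3 - <<'E'
from h import *
print(go([540,110,420],Rdown(-np.pi/2),False))
E
```

```text
[0.236, -0.0, 0.001, -0.8, 91.6, -395.7]
```

View pics/w1.png

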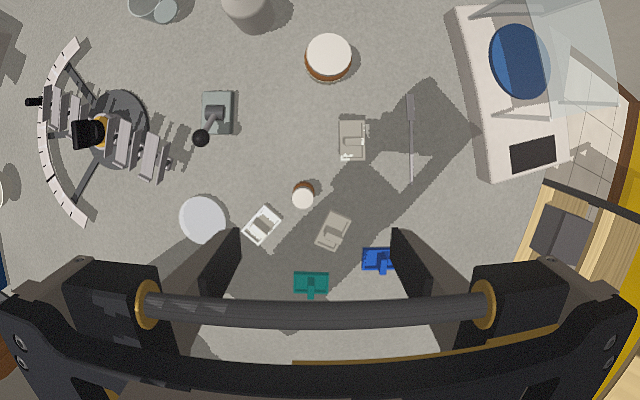

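The wrist view shows three white boats at (262,224), (333,230) and (351,138) in x,y pixels, with the turquoise and blue ones below and the jar at (303,193). Now the rack.

>>> step_arm:
  series: [0.236, 0, 0, 0, 92, -396, 91, 0.236, 0, 0, 0, 92, -396, 91, 0.236, 0, 0, 0, 92, -396, 91, 0.236, 0, 0, 0, 92, -396, 91, 0.236, 0, 0, 0, 92, -396, 91, 0.236, 0, 0, 0, 92, -396, 91, 0.236, 0, 0, 0, 92, -396, 91, 0.236, 0, 0, 0, 92, -396, 91, 0.236, 0, 0, 0, 92, -396, 91, 0.236, 0, 0, 0, 92, -396, 91]

```text
time_s: 3.7
tool_pos: [541.0, 110.0, 419.7]
tcp_rot: [-0.188, 1.57, -1.759]
wrist_force: [0.5, -0.0, -0.5]
grip_width: 91.2
```

```bash
python3 look.py w2 rack_base handle clamp_bar mark shelf1 switch_tip; python3 -c "
import cv2
p=cv2.imread('pics/w2.png');cv2.imwrite('pics/w2c.png',cv2.resize(p[60:300,120:440],None,fx=2.4,fy=2.4,interpolation=cv2.INTER_CUBIC))"
```

```text
[541.  110.  419.7] -1.571
rack_base [([170.3, 336.2], 0.81, [527.7, 76.4]), ([44.8, 461.9], 0.38, [754.6, -142.4])]
handle [([155.3, 213.5], 0.96, [565.3, 253.4])]
clamp_bar [([183.4, 335.8], 0.73, [530.4, 84.5]), ([194.6, 410.5], 0.22, [515.8, -16.3])]
mark [([248.2, 243.7], 0.93, [400.5, 232.2])]
shelf1 [([168.3, 295.4], 0.83, [542.1, 139.2]), ([189.7, 380.6], 0.75, [510.8, 14.9]), ([159.0, 253.5], 0.7, [556.2, 199.4]), ([196.2, 415.1], 0.6, [501.0, -39.6])]
switch_tip [([164.7, 474.6], 0.75, [555.2, -124.9]), ([266.9, 143.1], 0.61, [383.7, 402.0])]
```

View pics/w2c.png

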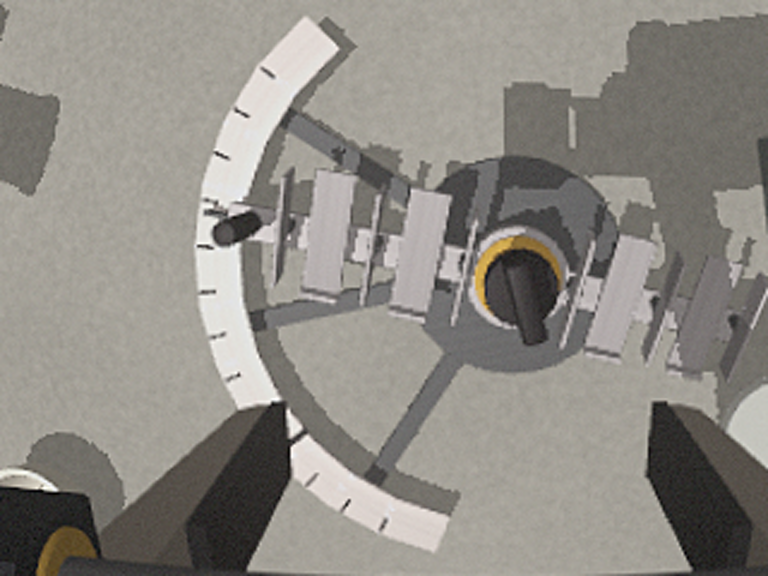

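```bash
cat >> h.py <<'E'
def cloud(name):
    import pickle
    q=pickle.load(open(name+'.pkl','rb'));T=(q[0],R.from_quat(q[1]));D=np.load(name+'.npy')
    c=cal('wrist');K=np.array(c['camera_matrix']);M=np.array(c['tool_from_camera'])
    rr,cc=np.mgrid[0:400,0:640]; u=np.stack([cc-K[0,2],rr-K[1,2]],-1)/K[0,0]; th=np.linalg.norm(u,axis=-1)+1e-9
    t=np.tan(th)/th; X=np.stack([u[...,0]*t*D,u[...,1]*t*D,D],-1).reshape(-1,3)
    W=T[0]+T[1].apply(X@M[:3,:3].T+M[:3,3]); ok=(D.ravel()>0)&(th.ravel()<1.4); return W.reshape(400,640,3),ok.reshape(400,640)
E
python3 - <<'E'
from h import *
W,ok=cloud('w2')
def sel(c,rad,z0,z1):
    m=ok&(np.hypot(W[...,0]-c[0],W[...,1]-c[1])<rad)&(W[...,2]>z0)&(W[...,2]<z1); return W[m]
P=sel((528,78.5),40,116,132); print(len(P),P.mean(0)); 
r=cv2.minAreaRect(P[:,:2].astype(np.float32)); print(r, np.percentile(P[:,2],[5,50,95]))
P=sel((566,248),30,92,112); print('handle top',len(P),P.mean(0),np.percentile(P[:,2],[5,50,95]))
P=sel((528,78.5),250,20,36); d=np.hypot(P[:,0]-528,P[:,1]-78.5);P=P[(d>165)&(d<230)]
from scipy.optimize import least_squares
q=np.hypot(*(P[:,:2]-[528,78.5]).T); print('arc',len(P),np.percentile(q,[1,50,99]),np.median(P[:,2]))
E
```

```text
389 [529.53835973  81.50257747 123.70270974]
((528.447265625, 81.30728912353516), (45.90376663208008, 14.740981101989746), 16.535846710205078) [121.70966781 123.92992625 125.28400311]
handle top 124 [565.44739642 247.56794679 100.84667207] [ 94.24459801 101.92623172 103.62030763]
arc 5432 [183.0144389  200.47391375 226.85863778] 29.22284066199697
```

```bash
python3 - <<'E'
from h import *
for z in (180,114): print(go([528.4,80.5,z],Rdown(np.radians(-73.5))))
W,ok=cloud('w2')
from scipy.optimize import least_squares
m=ok&(abs(W[...,2]-29)<3);P=W[m][:,:2]
d=np.hypot(*(P-[528,80]).T);P=P[(d>170)&(d<226)];A=P-[528,80]
# angular bins: inner/outer edges
th=np.arctan2(A[:,1],A[:,0]);inn=[];out=[]
for a in np.arange(th.min()+.1,th.max()-.1,.05):
    k=abs(th-a)<.025
    if k.sum()<15: continue
    q=np.hypot(*A[k].T);inn.append(P[k][q.argsort()[1]]);out.append(P[k][q.argsort()[-2]])
inn,out=np.array(inn),np.array(out)
f=lambda c:np.r_[np.hypot(*(inn-c).T)-175.5,np.hypot(*(out-c).T)-219.5]
s=least_squares(f,[528,80],loss='soft_l1');print(s.x,np.abs(s.fun).mean(),np.degrees([th.min(),th.max()]))
E
```

```text
[-0.287, 0.0, -0.0, 170.7, -12.6, 30.8]
[-0.287, 0.0, -0.0, 236.7, -12.6, 30.8]
[530.3731086   77.39410976] 6.854358185903652 [-81.60500147 165.54324905]
```

>>> step_arm:
  series: [-0.287, 0, 0, 171, -13, 31, 50, -0.287, 0, 0, 171, -13, 31, 50, -0.287, 0, 0, 171, -13, 31, 50, -0.287, 0, 0, 171, -13, 31, 50, -0.287, 0, 0, 200, -13, 31, 50, -0.287, 0, 0, 220, -13, 31, 50, -0.287, 0, 0, 237, -13, 31, 50, -0.287, 0, 0, 237, -13, 31, 50, -0.287, 0, 0, 237, -13, 31, 10, -0.287, 0, 0, 237, -13, 31, 10, -0.287, 0, 0, 237, -13, 31, 10, -0.287, 0, 0, 237, -13, 31, 10]

```text
time_s: 5.55
tool_pos: [528.3, 80.0, 183.0]
tcp_rot: [0.419, 1.569, -0.862]
wrist_force: [-1.5, -3.9, 1.9]
grip_width: 14.0
```

Gripped (14.0 mm). Now turn anticlockwise by about 1.3 rad.

>>> step_arm:
  series: [-0.16, 0, 0, 0, 0, 0, 10, -0.32, 0, 0, 0, 0, 0, 10, -0.48, 0, 0, 0, 0, 0, 10, -0.64, 0, 0, 0, 0, 0, 10, -0.8, 0, 0, 0, 0, 0, 10, -0.96, 0, 0, 0, 0, 0, 10, -1.12, 0, 0, 0, 0, 0, 10, -1.3, 0, 0, 0, 0, 0, 10, -1.3, 0, 0, 0, 0, 0, 10, -1.3, 0, 0, 0, 0, 0, 10, -1.3, 0, 0, 0, 0, 0, 10]

```text
time_s: 6.92
tool_pos: [528.1, 80.3, 183.0]
tcp_rot: [-1.062, 1.57, -1.048]
wrist_force: [-0.9, -4.0, 5.9]
grip_width: 14.0
```

```bash
python3 - <<'E'
from h import *
s=pose()[2];print(psi_now()+1.283,s['ft_torque'],s['wrist_force'],s['tool_pos'],s['joints'])
E
```

```text
1.2974092210304706 [-0.69852428  0.10541626  0.20049434] [-0.94941781 -3.99348605  5.92390381] [528.12996542  80.25973167 183.01797379] [ 1.48337327e-01  3.63402587e-01  1.92970443e+00 -8.65174773e-04
  8.48230796e-01  1.34500277e-01]
```

```bash
python3 - <<'E'
from h import *
A=np.array([528.3,80.2])
print(go([565.3,247.6,200],Rdown(np.radians(-12.5))),go([565.3,247.6,88],Rdown(np.radians(-12.5))))
h=lambda a:[*(A+171.5*np.array([np.cos(np.radians(a)),np.sin(np.radians(a))])),88]
g=lambda a:Rdown(np.radians(a-90))
r0=g(77.5);p0=np.array(h(77.5))-r0.apply([69,0,0])
for a in (82.5,87.5,92.5,97.5,102.5,107.5,112.5,117.5,122.5,127.5,130): print(go(h(a),g(a),rel=(p0,r0)))
E
```

```text
[0.233, 0.0, 0.001, -86.1, 166.7, 39.6] [0.233, 0.0, 0.001, 25.9, 166.8, 39.6]
[-0.087, 0.0, 0.0, 0.0, -0.7, -14.9]
[-0.175, 0.0, 0.0, 0.0, -2.6, -29.8]
[-0.262, 0.0, 0.0, 0.0, -5.8, -44.4]
[-0.349, 0.0, 0.0, 0.0, -10.3, -58.7]
[-0.436, 0.0, 0.0, 0.0, -16.1, -72.5]
[-0.524, 0.0, 0.0, 0.0, -23.0, -85.7]
[-0.611, 0.0, 0.0, 0.0, -31.0, -98.4]
[-0.698, 0.0, 0.0, 0.0, -40.1, -110.2]
[-0.785, 0.0, 0.0, 0.0, -50.2, -121.3]
[-0.873, 0.0, 0.0, 0.0, -61.3, -131.4]
[-0.916, 0.0, 0.0, 0.0, -67.1, -136.1]
```

>>> step_arm:
  series: [0, 0, 0, 0, 0, 0, 50, 0, 0, 0, 0, 0, 0, 50, 0, 0, 0, 0, 0, 0, 50, 0, 0, 0, -50, 0, 0, 50, 0, 0, 0, -90, 0, 0, 50, 0, 0, 0, -90, 0, 0, 50]

```text
time_s: 7.68
tool_pos: [529.6, 80.9, 275.6]
tcp_rot: [0.157, 1.565, 0.175]
wrist_force: [0.1, -0.5, -0.1]
grip_width: 49.9
```

>>> step_arm:
  series: [0.233, 0, 0, 0, 167, 40, 50, 0.233, 0, 0, 0, 167, 40, 50, 0.233, 0, 0, 0, 167, 40, 50, 0.233, 0, 0, 0, 167, 40, 50, 0.233, 0, 0, 60, 167, 40, 50, 0.233, 0, 0, 100, 167, 40, 50, 0.233, 0, 0, 118, 167, 40, 50, 0.233, 0, 0, 118, 167, 40, 50, 0.233, 0, 0, 118, 167, 40, 10, 0.233, 0, 0, 118, 167, 40, 10, 0.233, 0, 0, 118, 167, 40, 10, 0.233, 0, 0, 118, 167, 40, 10]

```text
time_s: 9.18
tool_pos: [565.2, 248.4, 155.4]
tcp_rot: [0.669, 1.57, 0.454]
wrist_force: [-0.5, 0.5, 3.4]
grip_width: 15.5
```

>>> step_arm:
  series: [-0.087, 0, 0, 0, -0.7, -14.9, 10, -0.175, 0, 0, 0, -2.6, -29.8, 10, -0.262, 0, 0, 0, -5.8, -44.4, 10, -0.349, 0, 0, 0, -10.3, -58.7, 10, -0.436, 0, 0, 0, -16.1, -72.5, 10, -0.524, 0, 0, 0, -23, -85.7, 10, -0.611, 0, 0, 0, -31, -98.4, 10, -0.698, 0, 0, 0, -40.1, -110.2, 10, -0.785, 0, 0, 0, -50.2, -121.3, 10, -0.873, 0, 0, 0, -61.3, -131.4, 10, -0.916, 0, 0, 0, -67.1, -136.1, 10, -0.916, 0, 0, 0, -67.1, -136.1, 10]

```text
time_s: 10.68
tool_pos: [417.2, 212.0, 155.3]
tcp_rot: [1.011, 1.57, 1.712]
wrist_force: [-3.7, 3.6, 6.5]
grip_width: 15.1
```

>>> step_arm:
  series: [0, 0, 0, 0, 0, 0, 10, 0, 0, 0, 0, 0, 0, 45, 0, 0, 0, 0, 0, 0, 45, 0, 0, 0, 0, 0, 0, 45, 0, 0, 0, -60, 0, 0, 45, 0, 0, 0, -120, 0, 0, 45, 0, 0, 0, -180, 0, 0, 45, 0, 0, 0, -200, 0, 0, 45, 0, 0, 0, -200, 0, 0, 45]

```text
time_s: 11.8
tool_pos: [418.3, 211.9, 356.1]
tcp_rot: [-0.255, 1.567, 0.446]
wrist_force: [0.4, -0.4, -0.8]
grip_width: 45.0
```

```bash
python3 - <<'E'
from h import *
print(psi_now(),go([600,130,420],Rdown(-np.pi/2),False))
E
```

```text
0.7008992060644843 [2.272, 0.003, -0.003, -63.5, -179.9, 86.3]
```

>>> step_arm:
  series: [0.6, 0, 0, -64, -84, -7, 45, 0.6, 0, 0, -64, -84, -7, 45, 0.6, 0, 0, -64, -84, -7, 45, 0.6, 0, 0, -64, -84, -7, 45, 0.6, 0, 0, -64, -84, -7, 45]

```text
time_s: 12.42
tool_pos: [466.0, 143.1, 417.2]
tcp_rot: [-2.962, 1.568, -2.858]
wrist_force: [0.3, -0.2, 0.3]
grip_width: 44.8
```

```bash
python3 look.py w3 clamp_bar mark handle shelf1; python3 - <<'E'
from h import *
W,ok=cloud('w3')
def sel(c,rad,z0,z1):
    m=ok&(np.hypot(W[...,0]-c[0],W[...,1]-c[1])<rad)&(W[...,2]>z0)&(W[...,2]<z1); return W[m]
P=sel((528.3,80.2),40,116,132); print(len(P),cv2.minAreaRect(P[:,:2].astype(np.float32)))
P=sel((417.7,212),25,97,112); print('handle top',len(P),P.mean(0))
p=cv2.imread('pics/w3.png');cv2.imwrite('pics/w3c.png',cv2.resize(p[0:260,150:500],None,fx=2.2,fy=2.2,interpolation=cv2.INTER_CUBIC))
E
```

```text
[466.  143.1 417.2] 0.105
clamp_bar [([228.3, 360.3], 0.89, [533.1, 79.5])]
mark [([101.1, 283.5], 0.61, [408.2, 237.1])]
handle [([119.9, 284.5], 0.93, [417.9, 209.7]), ([225.1, 358.6], 0.56, [535.5, 73.8])]
shelf1 [([146.5, 305.4], 0.89, [448.7, 174.9]), ([249.7, 376.1], 0.83, [572.7, 29.6]), ([273.4, 389.7], 0.59, [602.9, -10.5])]
210 ((526.8388061523438, 81.6765365600586), (46.094547271728516, 15.701822280883789), 85.19070434570312)
handle top 123 [418.22859008 212.96615754 101.91745965]
```

View pics/w3c.png

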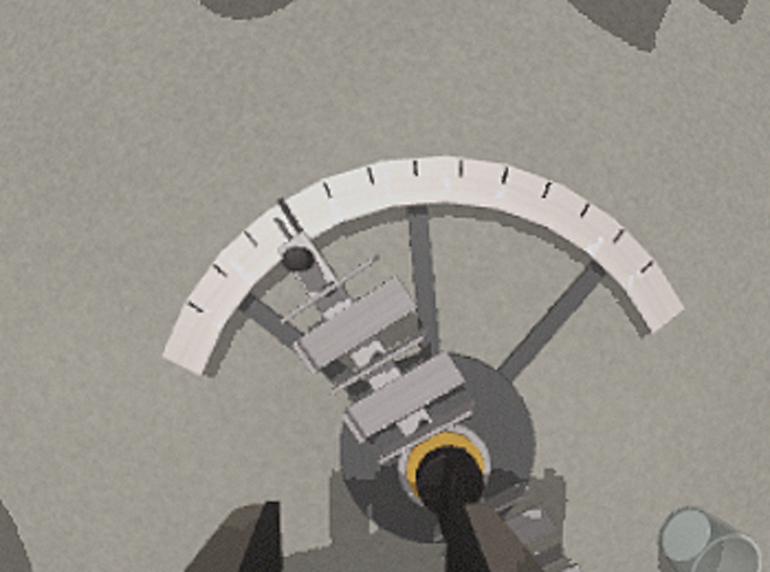

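```bash
python3 - <<'E'
from h import *
import pickle
q=pickle.load(open('w3.pkl','rb'));T=(q[0],R.from_quat(q[1]))
A=np.array([528.3,80.2])
for n,c in dict(m0=(281,201),m1=(297,230),arcL=(185,362),arcR=(662,318)).items():
    w=wp((c[1]/2.2,150+c[0]/2.2),29,T); d=w[:2]-A; print(n,w.round(1),np.hypot(*d).round(1),np.degrees(np.arctan2(d[1],d[0])).round(2))
d=np.array([418.2,213])-A;print(np.degrees(np.arctan2(d[1],d[0])))
p=cv2.imread('pics/w3.png');cv2.imwrite('pics/w3d.png',cv2.resize(p[80:140,255:315],None,fx=9,fy=9,interpolation=cv2.INTER_CUBIC))
E
```

```text
m0 [397.9 251.3  29. ] 215.1 127.33
m1 [410.8 232.1  29. ] 192.0 127.72
arcL [338.8 133.1  29. ] 196.8 164.4
arcR [679.9 204.4  29. ] 196.0 39.32
129.66098173813938
```

View pics/w3d.png

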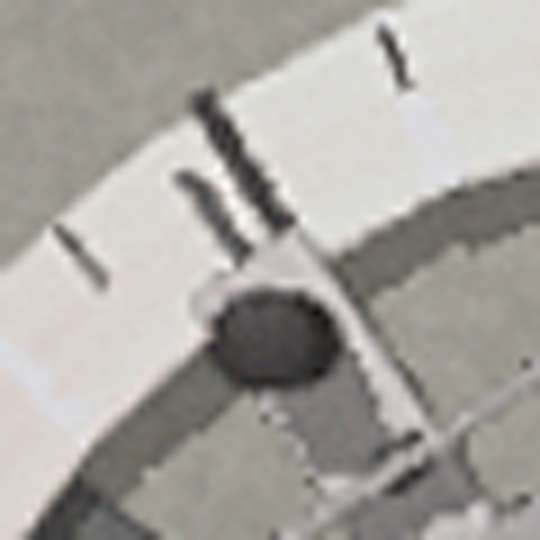

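Ticks and arc ends put the mark at about 127.5°, and the handle stands at about 129.6°. The pointer line also lies left of the mark, so I'll go back about 2.1°.

```bash
python3 - <<'E'
from h import *
A=np.array([528.3,80.2])
h=lambda a,z:[*(A+171.5*np.array([np.cos(np.radians(a)),np.sin(np.radians(a))])),z]
g=lambda a:Rdown(np.radians(a-90))
for a,z in ((129.6,160),(129.6,88),(127.5,88)): print(go(h(a,z),g(a)))
E
```

```text
[-0.588, -0.0, -0.0, 189.4, 73.6, -39.9]
[-0.588, -0.0, -0.0, 261.4, 73.6, -39.9]
[-0.552, -0.0, -0.0, 261.4, 77.0, -34.6]
```

>>> step_arm:
  series: [-0.588, 0, 0, 150, 74, -40, 45, -0.588, 0, 0, 150, 74, -40, 45, -0.588, 0, 0, 189, 74, -40, 45, -0.588, 0, 0, 189, 74, -40, 45, -0.588, 0, 0, 230, 74, -40, 45, -0.588, 0, 0, 261, 74, -40, 45, -0.588, 0, 0, 261, 74, -40, 45, -0.588, 0, 0, 261, 74, -40, 10, -0.588, 0, 0, 261, 74, -40, 10, -0.588, 0, 0, 261, 74, -40, 10, -0.552, 0, 0, 261, 77, -34.5, 10, -0.552, 0, 0, 261, 77, -34.5, 10]

```text
time_s: 14.18
tool_pos: [425.0, 216.8, 158.6]
tcp_rot: [0.15, 1.569, 0.802]
wrist_force: [-1.8, 3.1, 7.9]
grip_width: 15.4
```

>>> step_arm:
  series: [0, 0, 0, 0, 0, 0, 10, 0, 0, 0, 0, 0, 0, 10, 0, 0, 0, 0, 0, 0, 45, 0, 0, 0, 0, 0, 0, 45, 0, 0, 0, 0, 0, 0, 45, 0, 0, 0, -60, 0, 0, 45, 0, 0, 0, -110, 0, 0, 45, 0, 0, 0, -110, 0, 0, 45]

```text
time_s: 15.18
tool_pos: [426.2, 216.9, 271.2]
tcp_rot: [-0.201, 1.564, 0.452]
wrist_force: [-0.5, 0.1, -0.3]
grip_width: 45.1
```

```bash
python3 - <<'E'
from h import *
A=[528.3,80.2]
print(psi_now(), pose()[0])
for z in (180,114): print(go([*A,z],Rdown(-0.03)))
E
```

```text
0.6530417421634463 [426.19502017 216.9008188  271.17194715]
[0.683, 0.007, -0.001, 22.4, -170.6, -2.1]
[0.683, 0.007, -0.001, 88.4, -170.5, -2.6]
```

>>> step_arm:
  series: [0.683, 0, 0, 0, -171, -2, 45, 0.683, 0, 0, 0, -171, -2, 45, 0.683, 0, 0, 0, -171, -2, 45, 0.683, 0, 0, 0, -171, -2, 45, 0.683, 0, 0, 22, -171, -2, 45, 0.683, 0, 0, 60, -171, -2, 45, 0.683, 0, 0, 88, -171, -2, 45, 0.683, 0, 0, 88, -171, -2, 45, 0.683, 0, 0, 88, -171, -2, 10, 0.683, 0, 0, 88, -171, -2, 10, 0.683, 0, 0, 88, -171, -2, 10, 0.683, 0, 0, 88, -171, -2, 10]

```text
time_s: 16.68
tool_pos: [527.8, 79.1, 179.9]
tcp_rot: [0.048, 1.568, 0.018]
wrist_force: [5.7, -0.7, -4.8]
grip_width: 14.0
```

>>> step_arm:
  series: [0.16, 0, 0, 0, 0, 0, 10, 0.32, 0, 0, 0, 0, 0, 10, 0.48, 0, 0, 0, 0, 0, 10, 0.64, 0, 0, 0, 0, 0, 10, 0.8, 0, 0, 0, 0, 0, 10, 0.96, 0, 0, 0, 0, 0, 10, 1.12, 0, 0, 0, 0, 0, 10, 1.25, 0, 0, 0, 0, 0, 10, 1.28, 0, 0, 0, 0, 0, 10, 1.28, 0, 0, 0, 0, 0, 10, 1.28, 0, 0, 0, 0, 0, 10]

```text
time_s: 18.05
tool_pos: [527.2, 79.4, 179.8]
tcp_rot: [1.815, 1.569, 0.507]
wrist_force: [3.5, 4.5, -4.7]
grip_width: 14.0
```

```bash
python3 - <<'E'
from h import *
s=pose()[2];print(psi_now()+1.283,s['ft_torque'],s['wrist_force'],s['tool_pos'])
E
```

```text
-0.02474314911009956 [ 0.6972175  -0.58450036  0.09832405] [ 3.48355309  4.4588364  -4.66633388] [527.22244127  79.41999005 179.83277596]
```

>>> step_arm:
  series: [0, 0, 0, 0, 0, 0, 50, 0, 0, 0, 0, 0, 0, 50, 0, 0, 0, 0, 0, 0, 50, 0, 0, 0, -60, 0, 0, 50, 0, 0, 0, -120, 0, 0, 60, 0, 0, 0, -180, 0, 0, 80, 0, 0, 0, -237, 0, 0, 91, 0, 0, 0, -237, 0, 0, 91]

```text
time_s: 19.05
tool_pos: [528.2, 79.2, 421.6]
tcp_rot: [1.445, 1.562, 0.135]
wrist_force: [0.3, -0.3, -1.7]
grip_width: 88.0
```

```bash
python3 look.py w4 shelf1 handle; python3 - <<'E'
from h import *
W,ok=cloud('w4')
def sel(c,rad,z0,z1):
    m=ok&(np.hypot(W[...,0]-c[0],W[...,1]-c[1])<rad)&(W[...,2]>z0)&(W[...,2]<z1); return W[m]
P=sel((528.3,80.2),40,116,132); print(len(P),cv2.minAreaRect(P[:,:2].astype(np.float32)))
P=sel((426,216),25,97,112); print('handle top',len(P),P.mean(0) if len(P) else 0)
print(go([530,-260,420],Rdown(-1.57),False))
E
```

```text
[528.2  79.2 421.6] -1.31
shelf1 [([192.1, 274.5], 0.94, [482.7, 129.3]), ([197.7, 240.4], 0.9, [461.2, 177.3]), ([141.5, 389.6], 0.75, [598.2, -12.3]), ([157.8, 356.3], 0.62, [562.0, 28.0])]
handle [([219.1, 207.9], 0.95, [421.8, 216.5]), ([189.2, 273.9], 0.35, [491.6, 129.7])]
397 ((528.7255859375, 81.56172943115234), (45.62736511230469, 12.719208717346191), 15.062192916870117)
handle top 87 [426.52707482 218.07021608 101.88381631]
[0.26, 0.0, 0.002, -4.3, -83.8, 328.5]
```

```bash
python3 - <<'E'
from h import *
p=cv2.imread('pics/w4.png');cv2.imwrite('pics/w4c.png',cv2.resize(p[110:270,160:420],None,fx=3,fy=3,interpolation=cv2.INTER_CUBIC))
E
```

```text
(no output)
```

View pics/w4c.png

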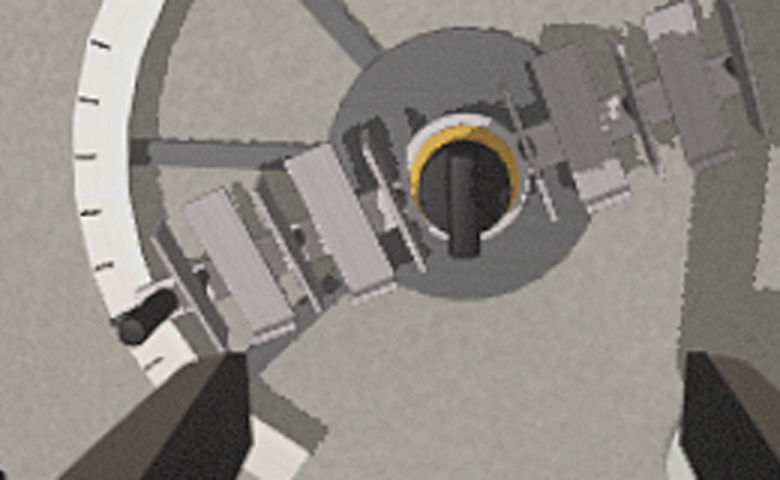

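```bash
python3 - <<'E'
from h import *
from scipy.optimize import least_squares
W,ok=cloud('w4');W=W[ok]
W=W[np.hypot(W[:,0]-528,W[:,1]-80)<170]
A=np.array([528.3,80.2]);phi=np.radians(126.4)
Wz=W[(W[:,2]>50)&(W[:,2]<84)]
def loc(P,A,phi):
    d=P[:,:2]-A; y=np.array([np.cos(phi),np.sin(phi)]);x=np.array([y[1],-y[0]]);return d@x,d@y
x,y=loc(Wz,A,phi)
pl=abs(Wz[:,2]-66-x*np.tan(np.radians(15)))<2.5
for s in(-118,-62,62,118):
    k=pl&(abs(y-s)<18)&(abs(x)<34); 
    Q=Wz[k];r=cv2.minAreaRect(Q[:,:2].astype(np.float32));
    C,_,_,_=np.linalg.lstsq(np.c_[Q[:,:2],np.ones(len(Q))],Q[:,2],rcond=None)
    print(s,len(Q),'ymid',(np.percentile(y[k],3)+np.percentile(y[k],97))/2,'xr',np.percentile(x[k],[1,99]).round(1),'phi rect',r[1],r[2],'phi plane',np.degrees(np.arctan2(C[1],C[0]))+90,'dz',np.median(Q[:,2]-66-x[k]*np.tan(np.radians(15))))
E
```

```text
-118 683 ymid -116.99577185769841 xr [-29.8  33.4] phi rect (65.02336883544922, 25.506309509277344) 36.736331939697266 phi plane 127.98854522790597 dz -0.357688740455411
-62 713 ymid -61.041297126650186 xr [-30.   33.3] phi rect (65.47429656982422, 25.21196746826172) 36.66401672363281 phi plane 128.04634691852033 dz -0.1731902533154539
62 698 ymid 62.42499270509337 xr [-31.1  33.2] phi rect (66.49759674072266, 24.969446182250977) 37.13716125488281 phi plane 127.36215172442637 dz 0.2452310989074855
118 652 ymid 118.40315868744653 xr [-32.   33.3] phi rect (67.58450317382812, 24.99303436279297) 36.2714729309082 phi plane 129.7831148435722 dz 0.551464132140393
```

>>> step_arm:
  series: [0.26, 0, 0, -4, -84, 328, 91, 0.26, 0, 0, -4, -84, 328, 91, 0.26, 0, 0, -4, -84, 328, 91, 0.26, 0, 0, -4, -84, 328, 91, 0.26, 0, 0, -4, -84, 328, 91, 0.26, 0, 0, -4, -84, 328, 91, 0.26, 0, 0, -4, -84, 328, 91, 0.26, 0, 0, -4, -84, 328, 91]

```text
time_s: 20.2
tool_pos: [529.8, -258.6, 419.3]
tcp_rot: [-2.198, 1.568, 2.515]
wrist_force: [0.4, 0.4, -0.3]
grip_width: 91.2
```

```bash
python3 look.py w5 boat1; python3 - <<'E'
from h import *
W,ok=cloud('w5')
p=cv2.imread('pics/w5.png').astype(int)
for c in ((421,-231),(444,-354),(592,-338)):
    m=ok&(np.hypot(W[...,0]-c[0],W[...,1]-c[1])<60)&(W[...,2]<60)
    t=m&(W[...,2]>35);P=W[t];b=W[m&(W[...,2]>6)&(W[...,2]<60)]
    if len(P)<5: print(c,'none');continue
    print(c,len(P),'fin',P.mean(0).round(1),cv2.minAreaRect(P[:,:2].astype(np.float32)),'tray',len(b),cv2.minAreaRect(b[b[:,2]<20][:,:2].astype(np.float32)))
E
```

```text
[ 529.8 -258.6  419.3] -1.569
boat1 [([214.5, 374.0], 0.9, [439.3, -358.3]), ([272.2, 356.3], 0.84, [327.3, -332.8]), ([224.9, 300.3], 0.67, [420.6, -231.3]), ([128.1, 394.7], 0.63, [587.6, -387.2]), ([231.8, 418.2], 0.62, [405.9, -442.7])]
(421, -231) 150 fin [ 422.8 -228.9   41.4] ((421.6221008300781, -228.69839477539062), (30.866392135620117, 13.100435256958008), 59.616912841796875) tray 589 ((421.872802734375, -228.26353454589844), (41.26717758178711, 65.90373229980469), 60.43415069580078)
(444, -354) 144 fin [ 440.8 -347.9   41.3] ((440.1965026855469, -348.7311706542969), (30.78666114807129, 11.164776802062988), 78.48927307128906) tray 577 ((439.6937561035156, -349.2364501953125), (41.98591232299805, 65.42485809326172), 78.45995330810547)
(592, -338) 127 fin [ 584.5 -385.9   41.6] ((584.7295532226562, -386.752197265625), (13.217409133911133, 24.781330108642578), 14.840835571289062) tray 385 ((583.476806640625, -383.0641174316406), (66.56503295898438, 31.314870834350586), 11.5887451171875)
```

View pics/w5.png

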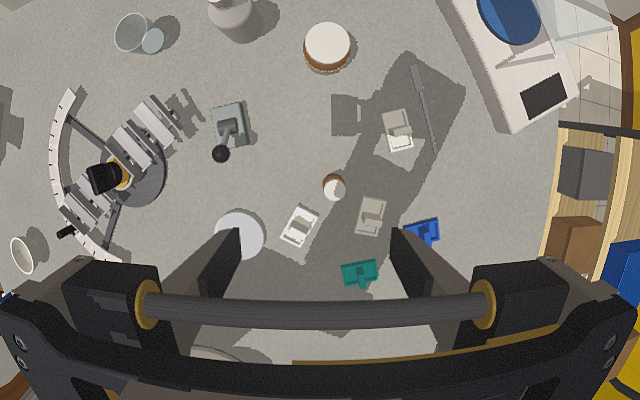

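Boat C (upper right) has been knocked and is now at about (585,-386), between the jar and the spatula. A and B haven't moved. The blue and turquoise ones stay out. I'll take A first.

```bash
cat >> h.py <<'E'
A=np.array([527.9,80.8]);PHI=np.radians(126.7)
def shelf(i):
    s={1:-118,2:-62,3:62,4:118}[i]; y=np.array([np.cos(PHI),np.sin(PHI),0]);xh=np.array([y[1],-y[0],0]);c,q=np.cos(np.radians(15)),np.sin(np.radians(15))
    x=c*xh+[0,0,q]; z=np.cross(x,y); return np.r_[A,66]+s*y,np.c_[x,y,z]
def place(i,up,dx=3):
    o,F=shelf(i); Rt=R.from_matrix(np.c_[-F[:,2],np.cross(F[:,0],-F[:,2]),F[:,0]]); return o+F@[dx,0,35+up],Rt
E
python3 - <<'E'
from h import *
for z in (140,35): print(go([421.7,-228.5,z],Rdown(np.radians(-30))))
E
```

```text
[-1.045, -0.001, 0.0, 211.2, -108.2, -29.7]
[-1.045, -0.001, 0.0, 316.2, -108.1, -29.7]
```

>>> step_arm:
  series: [-1.045, 0, 0, 180, -108, -30, 32, -1.045, 0, 0, 180, -108, -30, 32, -1.045, 0, 0, 180, -108, -30, 32, -1.045, 0, 0, 211, -108, -30, 32, -1.045, 0, 0, 211, -108, -30, 32, -1.045, 0, 0, 211, -108, -30, 32, -1.045, 0, 0, 211, -108, -30, 32, -1.045, 0, 0, 265, -108, -30, 32, -1.045, 0, 0, 316, -108, -30, 32, -1.045, 0, 0, 316, -108, -30, 32, -1.045, 0, 0, 316, -108, -30, 5, -1.045, 0, 0, 316, -108, -30, 5]

```text
time_s: 21.8
tool_pos: [423.3, -230.0, 106.7]
tcp_rot: [0.026, 1.567, -0.5]
wrist_force: [0.8, 0.4, 0.7]
grip_width: 14.0
```

>>> step_arm:
  series: [0, 0, 0, 0, 0, 0, 5, 0, 0, 0, 0, 0, 0, 5, 0, 0, 0, -60, 0, 0, 5, 0, 0, 0, -120, 0, 0, 5, 0, 0, 0, -160, 0, 0, 5, 0, 0, 0, -160, 0, 0, 5, 0, 0, 0, -160, 0, 0, 5]

```text
time_s: 22.68
tool_pos: [421.7, -229.4, 264.7]
tcp_rot: [0.008, 1.57, -0.517]
wrist_force: [-0.9, -0.4, -1.2]
grip_width: 11.8
```

```bash
python3 - <<'E'
from h import *
print(pose()[0],psi_now())
for u in(90,15,1): print(go(*place(1,u)))
E
```

```text
[ 421.73812907 -229.36867971  264.66063997] -0.5252213541253848
[-1.159, -0.231, 0.153, 10.5, 231.6, 26.1]
[-1.159, -0.231, 0.153, 83.0, 249.4, 33.8]
[-1.159, -0.231, 0.153, 96.5, 252.8, 35.2]
```

>>> step_arm:
  series: [-1.159, -0.231, 0.153, -10, 232, 26, 5, -1.159, -0.231, 0.153, -10, 232, 26, 5, -1.159, -0.231, 0.153, -10, 232, 26, 5, -1.159, -0.231, 0.153, -10, 232, 26, 5, -1.159, -0.231, 0.153, -10, 232, 26, 5, -1.159, -0.231, 0.153, 10, 232, 26, 5, -1.159, -0.231, 0.153, 10, 232, 26, 5, -1.159, -0.231, 0.153, 10, 232, 26, 5, -1.159, -0.231, 0.153, 45, 240, 30, 5, -1.159, -0.231, 0.153, 83, 249, 34, 5, -1.159, -0.231, 0.153, 83, 249, 34, 5, -1.159, -0.231, 0.153, 83, 249, 34, 5]

```text
time_s: 24.18
tool_pos: [576.5, -31.2, 182.3]
tcp_rot: [0.003, 1.309, 0.643]
wrist_force: [0.2, 0.4, -0.4]
grip_width: 11.7
```

```bash
python3 - <<'E'
from h import *
print(pose()[2]['grip_width'])
for u in(1,): print(go(*place(1,u)))
E
```

```text
11.701886850887657
[-0.0, -0.0, -0.001, 14.6, 0.8, -0.1]
```

>>> step_arm:
  series: [0, 0, 0, 7, 1, 0, 5, 0, 0, 0, 13, 1, 0, 5, 0, 0, 0, 15, 1, 0, 5, 0, 0, 0, 15, 1, 0, 5]

```text
time_s: 24.68
tool_pos: [580.4, -27.8, 169.5]
tcp_rot: [-0.005, 1.306, 0.635]
wrist_force: [-3.3, 2.1, 16.6]
grip_width: 11.8
```

>>> step_arm:
  series: [0, 0, 0, -1, 0, 0, 5, 0, 0, 0, -1, 0, 0, 18, 0, 0, 0, -1, 0, 0, 32, 0, 0, 0, -1, 0, 0, 32, 0, 0, 0, -40, 0, 0, 32, 0, 0, 0, -100, 0, 0, 32, 0, 0, 0, -160, 0, 0, 32, 0, 0, 0, -200, 0, 0, 60, 0, 0, 0, -200, 0, 0, 91]

```text
time_s: 25.8
tool_pos: [538.3, -59.7, 363.8]
tcp_rot: [-0.015, 1.305, 0.626]
wrist_force: [-0.9, -0.8, -1.4]
grip_width: 50.0
```

```bash
cat > chk.py <<'E'
from h import *
import sys
from look import look
def chk(name):
    W,ok=cloud(name); Q=W[ok]
    for i in(1,2,3,4):
        o,F=shelf(i); L=(Q-o)@F
        k=(abs(L[:,1])<26)&(abs(L[:,0])<45)&(L[:,2]>38)&(L[:,2]<48); P=L[k]
        if len(P)<20: print(i,'empty?',len(P)); continue
        t=L[(abs(L[:,1])<25)&(abs(L[:,0])<48)&(L[:,2]>10)&(L[:,2]<16)]
        print(i,'fin xyz med',np.round((np.percentile(P,3,0)+np.percentile(P,97,0))/2,1),'top z',np.median(P[:,2]).round(1),cv2.minAreaRect(P[:,:2].astype(np.float32))[1:],'rim x',np.percentile(t[:,0],[1,99]).round(1),'y',np.percentile(t[:,1],[1,99]).round(1),len(t))
if __name__=='__main__':
    look(sys.argv[1],[]);chk(sys.argv[1])
E
python3 chk.py w6; python3 - <<'E'
from h import *
p=cv2.imread('pics/w6.png');cv2.imwrite('pics/w6c.png',cv2.resize(p[60:330,150:500],None,fx=2,fy=2))
print(go([520,-270,420],Rdown(-0.9),False))
E
```

```text
[538.3 -59.7 363.8] 0.641
1 fin xyz med [ 4.3 -1.  40.9] top z 41.1 ((30.084930419921875, 10.439353942871094), 89.75200653076172) rim x [-27.6  36.1] y [-19.5  20. ] 527
2 empty? 0
3 empty? 0
4 empty? 0
[1.531, 0.21, -0.202, -92.7, -158.4, -120.1]
```

View pics/w6c.png

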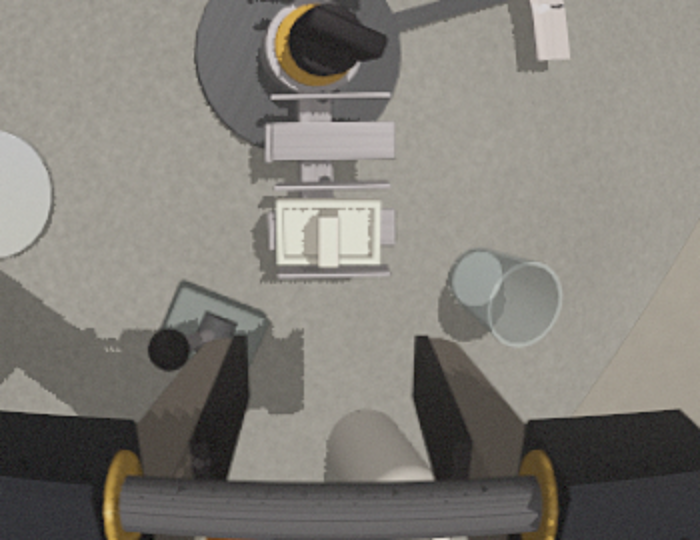

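Boat A is flat on shelf 1 (x +4, y −1 mm). Next is boat B, after a quick check of where it stands.

```bash
python3 - <<'E'
from h import *
for n in('top','side'):
    viewer.snapshot(n)
    print(n,[(q['pixel'],round(q['p'],2),atz(n,q['pixel'],0).round()[:2]) for q in viewer.landmark_of(n,'boat1')])
for z in (140,35): print(go([440.1,-349,z],Rdown(np.radians(-11.5))))
E
```

```text
top [([241.0, 455.6], 0.75, array([ 415., -459.])), ([188.8, 327.3], 0.64, array([614.,  -5.])), ([195.6, 434.4], 0.57, array([ 581., -394.])), ([206.6, 301.2], 0.52, array([550.,  91.])), ([263.9, 418.6], 0.49, array([ 337., -322.])), ([233.3, 424.5], 0.46, array([ 445., -350.]))]
side [([310.6, 385.7], 0.92, array([ 583., -388.])), ([351.7, 327.2], 0.84, array([ 411., -444.])), ([312.2, 323.1], 0.78, array([ 438., -344.])), ([201.0, 337.8], 0.76, array([641.,  71.])), ([319.4, 281.9], 0.66, array([ 338., -332.])), ([291.7, 335.6], 0.28, array([ 489., -295.]))]
[0.837, 0.243, -0.112, 79.7, -175.0, -281.2]
[0.837, 0.243, -0.112, 181.1, -175.3, -308.2]
```

>>> step_arm:
  series: [0.837, 0.243, -0.112, 20, -160, -265, 60, 0.837, 0.243, -0.112, 20, -160, -265, 50, 0.837, 0.243, -0.112, 20, -160, -265, 32, 0.837, 0.243, -0.112, 20, -160, -265, 32, 0.837, 0.243, -0.112, 20, -160, -265, 32, 0.837, 0.243, -0.112, 20, -160, -265, 32, 0.837, 0.243, -0.112, 80, -175, -281, 32, 0.837, 0.243, -0.112, 80, -175, -281, 32, 0.837, 0.243, -0.112, 80, -175, -281, 32, 0.837, 0.243, -0.112, 130, -175, -294, 32, 0.837, 0.243, -0.112, 181, -175, -308, 32, 0.837, 0.243, -0.112, 181, -175, -308, 32]

```text
time_s: 27.55
tool_pos: [440.2, -347.6, 104.9]
tcp_rot: [1.949, 1.569, 1.749]
wrist_force: [-0.6, -0.0, -0.1]
grip_width: 32.1
```

>>> step_arm:
  series: [0, 0, 0, 0, 0, 0, 32, 0, 0, 0, 0, 0, 0, 5, 0, 0, 0, 0, 0, 0, 5, 0, 0, 0, 0, 0, 0, 5, 0, 0, 0, 0, 0, 0, 5, 0, 0, 0, -60, 0, 0, 5, 0, 0, 0, -120, 0, 0, 5, 0, 0, 0, -160, 0, 0, 5, 0, 0, 0, -160, 0, 0, 5, 0, 0, 0, -160, 0, 0, 5]

```text
time_s: 28.8
tool_pos: [440.1, -348.6, 265.0]
tcp_rot: [0.217, 1.569, 0.016]
wrist_force: [-0.1, 0.3, -2.9]
grip_width: 11.7
```

```bash
python3 - <<'E'
from h import *
print(pose()[0],psi_now())
for u in(90,15): print(go(*place(2,u)))
E
```

```text
[ 440.08776306 -348.57110087  264.96729305] -0.2012241681317616
[-0.837, -0.244, 0.111, 11.0, 361.7, 14.9]
[-0.837, -0.244, 0.111, 83.5, 376.1, 27.7]
```

>>> step_arm:
  series: [-0.837, -0.244, 0.111, -10, 360, 15, 5, -0.837, -0.244, 0.111, -10, 360, 15, 5, -0.837, -0.244, 0.111, -10, 360, 15, 5, -0.837, -0.244, 0.111, -10, 360, 15, 5, -0.837, -0.244, 0.111, -10, 360, 15, 5, -0.837, -0.244, 0.111, -10, 360, 15, 5, -0.837, -0.244, 0.111, -10, 360, 15, 5, -0.837, -0.244, 0.111, 11, 362, 15, 5, -0.837, -0.244, 0.111, 47, 369, 21, 5, -0.837, -0.244, 0.111, 83, 376, 28, 5, -0.837, -0.244, 0.111, 83, 376, 28, 5, -0.837, -0.244, 0.111, 83, 376, 28, 5]

```text
time_s: 30.3
tool_pos: [542.9, 13.2, 182.5]
tcp_rot: [0.001, 1.31, 0.641]
wrist_force: [-0.2, -0.2, -1.5]
grip_width: 11.8
```

```bash
python3 - <<'E'
from h import *
print(pose()[2]['grip_width'])
for u in(1,): print(go(*place(2,u)))
E
```

```text
11.791166836690675
[-0.0, -0.001, -0.0, 14.9, 1.2, 0.3]
```

>>> step_arm:
  series: [0, 0, 0, 7, 1, 0, 5, 0, 0, 0, 12, 1, 0, 5, 0, 0, 0, 14, 1, 0, 5, 0, 0, 0, 14, 1, 0, 5, 0, 0, 0, 13.5, 1, 0, 18, 0, 0, 0, 13.5, 1, 0, 32, 0, 0, 0, 13.5, 1, 0, 32, 0, 0, 0, -40, 0, 0, 32, 0, 0, 0, -100, 0, 0, 32, 0, 0, 0, -160, 0, 0, 32, 0, 0, 0, -185, 0, 0, 60, 0, 0, 0, -185, 0, 0, 91]

```text
time_s: 31.8
tool_pos: [505.5, -15.1, 363.5]
tcp_rot: [-0.014, 1.306, 0.627]
wrist_force: [-0.3, -0.1, 0.1]
grip_width: 50.4
```

```bash
python3 chk.py w7; python3 - <<'E'
from h import *
print(go([560,-300,400],Rdown(0.),False))
E
```

```text
[505.5 -15.1 363.5] 0.641
1 fin xyz med [ 4.3  0.  40.9] top z 41.1 ((30.90024185180664, 10.870713233947754), 89.97734832763672) rim x [-26.3  36.2] y [-20.5  20.2] 456
2 fin xyz med [ 5.  -0.2 41.1] top z 41.3 ((28.353818893432617, 11.591928482055664), 89.74735260009766) rim x [-27.3  37. ] y [-20.   19.6] 509
3 empty? 0
4 empty? 0
[0.637, 0.255, -0.083, -69.5, -261.5, -112.1]
```

```bash
python3 - <<'E'
from h import *
print(go([580,-400,330],Rdown(0.2),False))
E
```

```text
[0.438, 0.259, -0.056, -13.1, -353.6, -172.6]
```

>>> step_arm:
  series: [0.438, 0.259, -0.056, -40, -354, -172, 60, 0.438, 0.259, -0.056, -40, -354, -172, 40, 0.438, 0.259, -0.056, -40, -354, -172, 32, 0.438, 0.259, -0.056, -40, -354, -172, 32, 0.438, 0.259, -0.056, -40, -354, -172, 32, 0.438, 0.259, -0.056, -40, -354, -172, 32, 0.438, 0.259, -0.056, -13, -354, -172, 32, 0.438, 0.259, -0.056, -13, -354, -172, 32, 0.438, 0.259, -0.056, -13, -354, -172, 32]

```text
time_s: 32.98
tool_pos: [580.6, -398.9, 328.6]
tcp_rot: [2.323, 1.567, 2.525]
wrist_force: [0.7, 0.7, 0.2]
grip_width: 32.4
```

```bash
python3 look.py w8 boat1; python3 - <<'E'
from h import *
W,ok=cloud('w8')
c=(585,-386)
m=ok&(np.hypot(W[...,0]-c[0],W[...,1]-c[1])<50)
P=W[m&(W[...,2]>37)&(W[...,2]<50)];b=W[m&(W[...,2]>7)&(W[...,2]<18)]
print(len(P),cv2.minAreaRect(P[:,:2].astype(np.float32)),'tray',len(b),cv2.minAreaRect(b[:,:2].astype(np.float32)))
p=cv2.imread('pics/w8.png');cv2.imwrite('pics/w8c.png',cv2.resize(p[0:270,150:500],None,fx=2,fy=2))
E
```

```text
[ 580.6 -398.9  328.6] 0.202
boat1 [([102.1, 154.1], 0.97, [332.2, -338.9]), ([168.5, 321.3], 0.95, [587.2, -390.5]), ([183.7, 187.1], 0.84, [402.4, -448.3])]
250 ((585.1036376953125, -388.5798034667969), (13.358089447021484, 29.448057174682617), 11.933773040771484) tray 512 ((585.361083984375, -389.2108459472656), (63.93829345703125, 40.92927932739258), 15.206642150878906)
```

View pics/w8c.png

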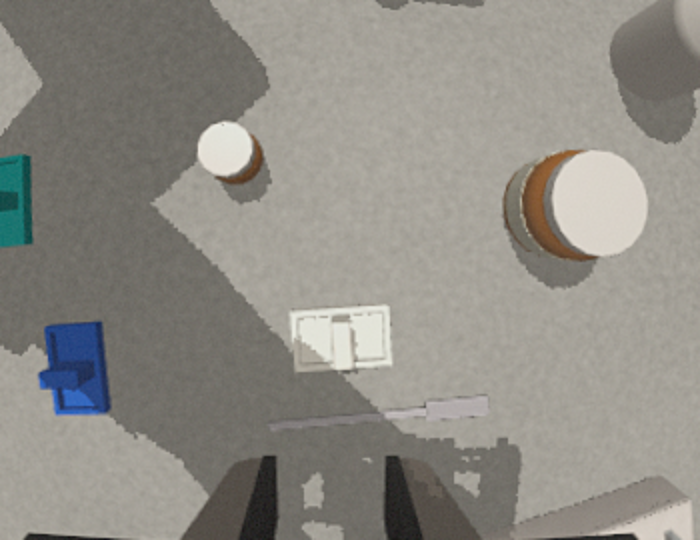

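```bash
python3 - <<'E'
from h import *
for z in (100,35): print(go([585.2,-388.9,z],Rdown(np.radians(14))))
E
```

```text
[-0.043, -0.001, -0.001, 161.3, 8.8, 6.2]
[-0.043, -0.001, -0.001, 226.3, 8.7, 6.3]
```

>>> step_arm:
  series: [-0.043, 0, 0, 60, 9, 6, 32, -0.043, 0, 0, 120, 9, 6, 32, -0.043, 0, 0, 161, 9, 6, 32, -0.043, 0, 0, 200, 9, 6, 32, -0.043, 0, 0, 226, 9, 6, 32, -0.043, 0, 0, 226, 9, 6, 32, -0.043, 0, 0, 226, 9, 6, 5, -0.043, 0, 0, 226, 9, 6, 5, -0.043, 0, 0, 226, 9, 6, 5, -0.043, 0, 0, 226, 9, 6, 5]

```text
time_s: 34.33
tool_pos: [585.4, -390.2, 105.7]
tcp_rot: [-0.885, 1.569, -0.642]
wrist_force: [-1.2, 1.3, 6.9]
grip_width: 11.8
```

>>> step_arm:
  series: [0, 0, 0, 0, 0, 0, 5, 0, 0, 0, -60, 0, 0, 5, 0, 0, 0, -120, 0, 0, 5, 0, 0, 0, -160, 0, 0, 5, 0, 0, 0, -160, 0, 0, 5, 0, 0, 0, -160, 0, 0, 5]

```text
time_s: 35.08
tool_pos: [584.2, -389.5, 263.0]
tcp_rot: [2.388, 1.568, 2.631]
wrist_force: [0.3, 0.9, -2.3]
grip_width: 11.7
```

```bash
python3 - <<'E'
from h import *
print(pose()[0],psi_now(),pose()[2]['grip_width'])
for u in(90,15): print(go(*place(3,u)))
E
```

```text
[ 584.24730921 -389.49675733  263.03115637] 0.24350789998696099 11.690814420833343
[-0.395, -0.26, 0.05, 9.7, 508.9, -8.9]
[-0.395, -0.26, 0.05, 82.1, 516.3, 9.1]
```

>>> step_arm:
  series: [-0.395, -0.26, 0.05, -25, 509, -9, 5, -0.395, -0.26, 0.05, -25, 509, -9, 5, -0.395, -0.26, 0.05, -25, 509, -9, 5, -0.395, -0.26, 0.05, -25, 509, -9, 5, -0.395, -0.26, 0.05, -25, 509, -9, 5, -0.395, -0.26, 0.05, -25, 509, -9, 5, -0.395, -0.26, 0.05, -25, 509, -9, 5, -0.395, -0.26, 0.05, -25, 509, -9, 5, -0.395, -0.26, 0.05, -25, 509, -9, 5, -0.395, -0.26, 0.05, 10, 509, -9, 5, -0.395, -0.26, 0.05, 10, 509, -9, 5, -0.395, -0.26, 0.05, 10, 509, -9, 5]

```text
time_s: 36.58
tool_pos: [453.5, 101.3, 254.1]
tcp_rot: [-0.002, 1.31, 0.637]
wrist_force: [-0.2, -0.5, -0.7]
grip_width: 11.9
```

```bash
python3 - <<'E'
from h import *
print(pose()[2]['grip_width'])
for u in(15,1): print(go(*place(3,u)))
E
```

```text
11.916004501110114
[-0.001, -0.001, 0.001, 75.0, 1.1, 0.2]
[-0.001, -0.001, 0.001, 89.0, 1.2, 0.2]
```

>>> step_arm:
  series: [0, 0, 0, 40, 1, 0, 5, 0, 0, 0, 70, 1, 0, 5, 0, 0, 0, 80, 1, 0, 5, 0, 0, 0, 86, 1, 0, 5, 0, 0, 0, 88.5, 1, 0, 5, 0, 0, 0, 88.5, 1, 0, 5, 0, 0, 0, 88, 1, 0, 18, 0, 0, 0, 88, 1, 0, 32, 0, 0, 0, 88, 1, 0, 32, 0, 0, 0, 40, 1, 0, 32, 0, 0, 0, -20, 1, 0, 32, 0, 0, 0, -80, 1, 0, 32]

```text
time_s: 38.08
tool_pos: [435.2, 90.1, 333.1]
tcp_rot: [-0.004, 1.309, 0.636]
wrist_force: [1.3, -0.8, 0.4]
grip_width: 32.0
```

>>> step_arm:
  series: [0, 0, 0, -25, 0, 0, 32, 0, 0, 0, -25, 0, 0, 20, 0, 0, 0, -25, 0, 0, 20]

```text
time_s: 38.45
tool_pos: [430.4, 86.6, 354.4]
tcp_rot: [-0.002, 1.31, 0.639]
wrist_force: [-0.2, -1.2, -0.4]
grip_width: 20.2
```

```bash
python3 chk.py w9; python3 - <<'E'
from h import *
for n in('top','side'):
    p,_=viewer.snapshot(n); cv2.imwrite(f'pics/{n}9.png',p)
    print(n,[(np.round(q['pixel']).tolist(),round(q['p'],2),atz(n,q['pixel'],0).round()[:2]) for q in viewer.landmark_of(n,'boat1')])
    print([(np.round(q['pixel']).tolist(),round(q['p'],2),atz(n,q['pixel'],88).round()[:2]) for q in viewer.landmark_of(n,'switch_tip')])
W,ok=cloud('w5')
P=W[ok&(np.hypot(W[...,0]-557,W[...,1]+127)<40)&(W[...,2]>84)&(W[...,2]<110)];print('ball top',len(P),P.mean(0),P[:,2].max())
P=W[ok&(np.hypot(W[...,0]-580,W[...,1]+127)<60)&(abs(W[...,2]-25)<3)];print('box',cv2.minAreaRect(P[:,:2].astype(np.float32)))
print(psi_now())
E
```

```text
[430.4  86.6 354.4] 0.641
1 empty? 0
2 fin xyz med [ 5.  -0.2 41. ] top z 41.2 ((30.649097442626953, 11.266746520996094), 89.73151397705078) rim x [-22.7  29. ] y [-21.4  19.9] 241
3 fin xyz med [ 4.9  1.3 41.8] top z 42.1 ((28.62476348876953, 10.155377388000488), 89.9287338256836) rim x [-27.   36.9] y [-19.3  20.6] 493
4 empty? 0
top [([269.0, 419.0], 0.8, array([ 320., -324.])), ([245.0, 453.0], 0.79, array([ 400., -448.])), ([221.0, 287.0], 0.66, array([498., 143.])), ([188.0, 329.0], 0.63, array([617., -13.])), ([194.0, 318.0], 0.52, array([595.,  30.]))]
[([201.0, 322.0], 0.73, array([555.,  14.])), ([200.0, 364.0], 0.5, array([ 555., -128.]))]
side [([352.0, 328.0], 0.96, array([ 414., -445.])), ([320.0, 281.0], 0.86, array([ 335., -333.])), ([181.0, 294.0], 0.8, array([535., 241.])), ([201.0, 335.0], 0.66, array([634.,  76.])), ([195.0, 320.0], 0.49, array([597., 125.])), ([232.0, 402.0], 0.41, array([ 768., -144.]))]
[([217.0, 338.0], 0.66, array([ 565., -114.]))]
ball top 274 [ 557.67942291 -131.33476239   95.90119928] 102.54514663460333
box ((592.7177734375, -122.65283203125), (70.21965026855469, 50.310890197753906), 8.824592590332031)
0.6408482762577022
```

```bash
python3 - <<'E'
from h import *
a=np.radians(9.5);u=np.array([np.cos(a),np.sin(a),0]);H=np.array([592.7,-122.7,0]);Rt=Rdown(a-np.pi/2)
Z=lambda s,z:H+u*s+[0,0,z]
print(go(Z(-84,200),Rt),go(Z(-84,97),Rt))
r0=Rt;p0=Z(-84,97)-Rt.apply([69,0,0]);print(go(Z(12,97),Rt,rel=(p0,r0)))
E
```

```text
[2.032, 0.163, -0.267, 65.0, -226.2, -89.8] [2.032, 0.163, -0.267, 164.5, -226.2, -116.4]
[0.0, 0.0, 0.0, 0.0, 96.0, -0.0]
```

View pics/top9.png

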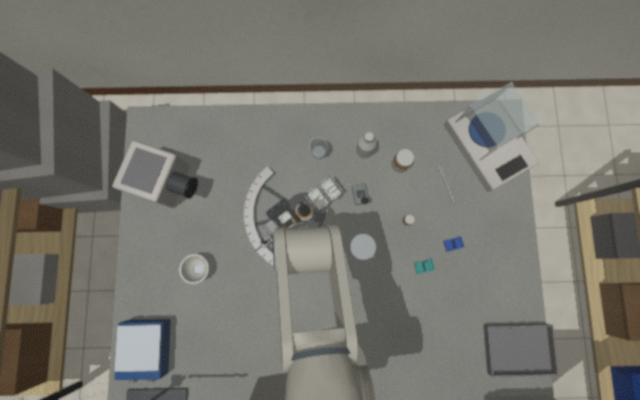

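The full top view shows no other white boat: three are on the rack, only the blue and turquoise are on the bench. Now the lever.

>>> step_arm:
  series: [0.19, 0.015, -0.025, 20, -226, -80, 0, 0.37, 0.03, -0.05, 20, -226, -80, 0, 0.56, 0.045, -0.075, 20, -226, -80, 0, 0.74, 0.06, -0.1, 20, -226, -80, 0, 0.92, 0.075, -0.12, 20, -226, -80, 0, 1.1, 0.09, -0.145, 20, -226, -80, 0, 1.29, 0.105, -0.17, 20, -226, -80, 0, 1.48, 0.12, -0.195, 20, -226, -80, 0, 1.66, 0.135, -0.22, 20, -226, -80, 0, 1.85, 0.15, -0.245, 20, -226, -80, 0, 2.032, 0.163, -0.267, 65, -226, -90, 0, 2.032, 0.163, -0.267, 65, -226, -90, 0]

```text
time_s: 40.3
tool_pos: [508.3, -136.1, 266.9]
tcp_rot: [-2.045, 1.566, 2.835]
wrist_force: [-0.6, -0.8, 0.3]
grip_width: 0.6
```

```bash
python3 - <<'E'
from h import *
a=np.radians(9.5);u=np.array([np.cos(a),np.sin(a),0]);H=np.array([592.7,-122.7,0]);Rt=Rdown(a-np.pi/2)
Z=lambda s,z:H+u*s+[0,0,z]
print(go(Z(-84,97),Rt),pose()[0],psi_now())
E
```

```text
[0.001, -0.002, 0.004, 100.9, 1.9, 0.9] [ 508.26499779 -136.08934797  266.91128636] -1.4038214501136026
```

>>> step_arm:
  series: [0, 0, 0, 50, 1.5, 0, 0, 0, 0, 0, 101, 1.5, 0, 0, 0, 0, 0, 101, 1.5, 0, 0, 0, 0, 0, 101, 20, 0, 0, 0, 0, 0, 101, 35, 0, 0, 0, 0, 0, 101, 50, 0, 0, 0, 0, 0, 101, 65, 0, 0, 0, 0, 0, 101, 80, 0, 0, 0, 0, 0, 101, 92, 0, 0, 0, 0, 0, 101, 98, 0, 0, 0, 0, 0, 101, 98, 0, 0]

```text
time_s: 41.68
tool_pos: [605.1, -120.5, 168.3]
tcp_rot: [-1.659, 1.568, -3.063]
wrist_force: [-7.1, -1.9, 3.5]
grip_width: 0.4
```

>>> step_arm:
  series: [0, 0, 0, 0, -30, 0, 0, 0, 0, 0, 0, -70, 0, 0, 0, 0, 0, -60, -100, 0, 0, 0, 0, 0, -120, -130, 0, 0, 0, 0, 0, -180, -150, 0, 0, 0, 0, 0, -220, -150, 0, 0, 0, 0, 0, -220, -150, 0, 0]

```text
time_s: 42.55
tool_pos: [459.6, -145.7, 392.9]
tcp_rot: [1.127, 1.561, -0.278]
wrist_force: [0.2, 0.1, -0.0]
grip_width: 0.7
```

```bash
python3 look.py w10 switch_tip; python3 - <<'E'
from h import *
from chk import chk
chk('w10')
W,ok=cloud('w10')
a=np.radians(9.5);u=np.array([np.cos(a),np.sin(a)])
P=W[ok&(np.hypot(W[...,0]-592,W[...,1]+122)<65)&(W[...,2]>78)&(W[...,2]<125)];print('ball',len(P),P.mean(0),'s',((P[:,:2].mean(0)-[592.7,-122.7])@u))
p=cv2.imread('pics/w10.png');cv2.imwrite('pics/w10c.png',cv2.resize(p[0:280,100:500],None,fx=2,fy=2))
E
```

```text
[ 459.6 -145.7  392.9] -1.405
switch_tip [([44.2, 312.4], 0.65, [626.6, -114.7])]
1 fin xyz med [ 4.6 -0.9 41.2] top z 41.3 ((12.80858325958252, 30.29581642150879), 1.9544827938079834) rim x [-27.2  36.6] y [-20.8  19.6] 424
2 fin xyz med [ 5.2 -1.4 41.2] top z 41.7 ((30.212682723999023, 12.369683265686035), 89.26255798339844) rim x [-26.7  37.1] y [-21.3  19.4] 428
3 fin xyz med [ 4.7 -0.3 41.7] top z 42.3 ((30.931442260742188, 12.556955337524414), 89.63580322265625) rim x [-27.5  36.5] y [-20.3  21.3] 378
4 empty? 0
ball 330 [ 624.42834221 -114.13089672   96.57504709] s 32.707517064772574
```

View pics/w10c.png

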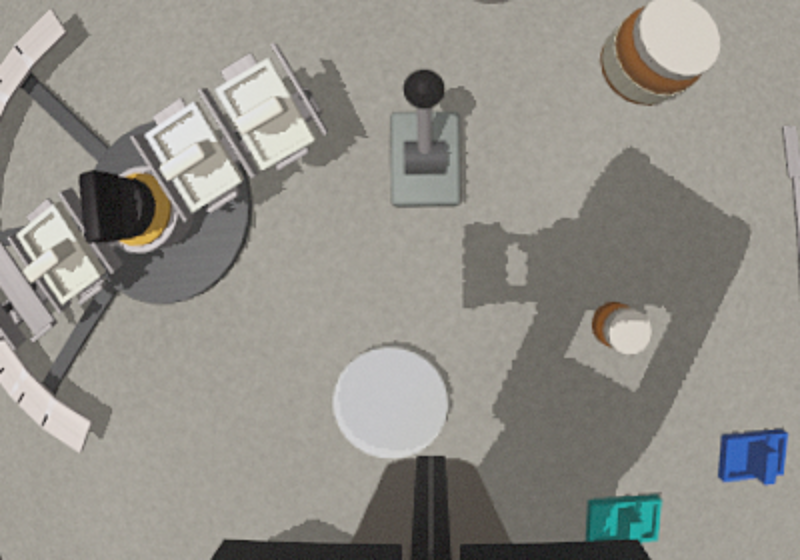

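Lever over, three boats flat on their shelves, arm clear of everything. Handing in.

```bash
python3 -c "
from rig import order
print(order.finish_job())"
```

```text
the job is handed in; nothing more can be done
None
```

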